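Load the vial clamp and set its ratchet lever four clicks

TASK

Sort the two look-alike vials into the vial clamp by size, the thin one in the narrow well and the thick one in the wide well, each upright and fully down. Then pull the clamp's ratchet lever exactly four clicks from rest, never past the fourth, and keep hold of the lever there: the job finishes with the gripper still holding it. Leave the petri dishes and the pen where they are.

Things in the scene. Friction and masses are not known exactly. Their poses are not given: they have to be found in the camera images.
- vial_small_mid (a point): Centre (half-way up) of the thin vial: a loose upright white cylinder with grey screw cap, diameter 24 mm, height 88 mm, about 40 g. z points to the cap. Hold it at or a little above this point, so that the fingertips stay clear of the block and jaw when it is lowered into its well.
- vial_large_mid (a point): The same for the thick vial: diameter 32 mm, height 88 mm, about 60 g.
- vial_small_foot (a point): Centre of the thin vial's underside.
- vial_large_foot (a point): Centre of the thick vial's underside.
- well_small (a point): Centre of the mouth of the narrow well in the block's top face, 26 mm above the worktop: a round hole 29 mm wide and 18 mm deep. Axes are those of the clamp. A seated vial's underside is 18 mm below this point, its middle 26 mm above it.
- well_large (a point): Centre of the mouth of the wide well, 37 mm wide, 18 mm deep, 93 mm from the narrow one along -y, otherwise the same.
- lever_pivot (a point): Point on the upright axis of the lever, 26 mm above the worktop, axes those of the clamp. The lever turns level with the worktop about it, counter-clockwise seen from above as its joint value grows.
- lever_grip (a point): Middle of the lever's upright grip: a round black post, diameter 18 mm, free from 37 to 82 mm above the worktop, 90 mm from the pivot. This point is 62 mm above the worktop. At rest it lies 38 mm along the clamp's +x and 82 mm along its +y from the pivot; pulled, it moves in an arc towards the clamp's -x, about 18 mm a click.
- lever (a joint): Lever angle in rad: 0 at rest against its stop (every start), 0.2 a click, so the fourth click is 0.8; end stop at 1.2. At each click it snaps into a notch and stays. Half-way between notches is a crest; pushing up to it takes up to about 7 N at the grip, then it springs on into the next notch. It can be pushed back the same way.
- dish_a: Petri dish with lid, 60 mm across, 15 mm high, loose bystander; origin at its underside.
- dish_b: Another petri dish of the same size, loose bystander; origin at its underside.
- pen: Felt pen lying on the worktop, 132 mm long, 17 mm thick, loose bystander; origin at its underside.
- vial_clamp: Fixed vial clamp: dark steel base plate 130 x 280 x 8 mm with a bright block (62 mm along x, 172 mm along y, top face 26 mm above the worktop) that has the two wells. Origin on the worktop near its middle; z up, +y from the wells to the lever. A steel jaw strip, top 31.5 mm above the worktop, lies along the block's +x edge; the lever moves it 3 mm a click towards the vials.
Not all that is in view belongs to the job. What is shaped like the part that bears vial_large_mid but red or yellow is not meant.

How it is judged:
By the outcome, as a careful person would: the job done as asked, in the order asked, and still so for the second after the job is handed in, while the arm keeps its last pose, push and grip.
It also fails if it takes over 64 s, if anything falls off the work surface, if the arm or the gripper's body presses on something with over 40 N, if the wrist force passes 120 N, or if a joint passes its speed limit or range.

ROBOT

A 6-joint arm with a two-finger parallel gripper is mounted at the origin on a cart in front of the work surface, level with it; the furniture and walls round the work are solid. World frame = base frame: x ahead of the robot, y to its left, z up, the work surface at z = 0. Lengths are in m, angles in rad, forces in N, time in s.
With the tool pointing down it reaches from about 0.375 to 0.925 m from the base axis. Payload 5.7 kg.
Tool frame: the origin (TCP) lies midway between the tips of the shut fingers; the grasp point (between the pads) lies 19 mm behind it; z points along the fingers, x is the direction in which the jaws open and shut, and the axes are right-handed (so a half turn about z gives the same grasp; the last joint's range is limited). The gripper opens to 88 mm and grips with 3 to 60 N. Pads are 20 mm wide; open, the fingers measure 115 mm over their backs; the gripper's body (75 mm by 178 mm) begins 61 mm behind the grasp point.
Start: joints at [-1.321, 0.359, 1.51, -0, 1.272, -0.115], TCP at [0.214, -0.56, 0.223] pointing down, gripper open.
Joint ranges: [-2.97, 2.97], [-1.01, 2.36], [0.21, 2.38], [-0.96, 4.11], [0.2, 2.71], [-2.98, 2.98]. Speed limits (rad/s): [2.39, 2.39, 3.14, 3.14, 3.14, 3.14].

INTERFACE

Orientations are given as a unit quaternion [x, y, z, w].
In Python, from bench import move_ptp, servo_line, goto_joints, move_gripper, sleep, inverse_kinematics, capture, PlanningError, close_job, spot_in, silhouettes, current_clock, current_joint_pos, current_qvel, current_joint_torque, current_position, current_orientation, current_force, current_torque, current_finger_gap gives the robot as it stands. Calls block until the motion is done:
- move_ptp(position, orientation): joint-space move of the TCP to a pose.
- servo_line(position, orientation=None, rate=0.15, contact_N=None): straight line of the TCP; orientation=None keeps the orientation; rate is the mean speed in m/s. With contact_N (N) it stops when the force on the tool has changed by that much, and returns True; else False.
- goto_joints(angles): joint-space move.
- move_gripper(opening): finger opening in m; the grip force is fixed at half the most; returns when the fingers have stopped.
- sleep(seconds).
- inverse_kinematics(position, orientation): joint angles nearest the present ones, or None.
- capture(name): name is "scene" or "top"; returns a dict with "image" (480x640x3 uint8, blue, green, red), "range_z" (480x640 float32, m along the optical axis (not along the pixel's ray), 0 where there is no reading), "intrinsics" (3x3 intrinsics, pixels), "R" (3x3) and "t" (3): a world point X has camera coordinates R X + t. Camera axes: x right, y down, z forward; pixel columns grow to the right and rows downward; lengths in m; the calibration is good to about 2 mm. A picture is of the moment at which its call begins.
A pose or a line that the arm cannot do raises PlanningError and nothing moves.
- close_job(): hands the job in, once; it reports no verdict.
Trained networks look in the newest picture that a camera, given by its name, has taken for a name from the list of things; names that differ only in an ending like _2 or _b are one class to them, and where a whole thing is asked for, a point or a joint stands for the part that bears it (a point fixed in the world has none). Each returns a list of dicts, best first, with "conf" (0 to 1); they miss things now and then, are a little off and sometimes report something else, mostly with a low value. They report only what shows in the picture. A call takes as long as a camera call. They do not tell look-alikes from the thing itself.
- spot_in(camera, query): "xy" ([column, row] in pixels, amid what is visible of it).
- silhouettes(camera, query): "region" (480x640 bool, what is visible of it) and "xy" ([column, row] in pixels, amid what is visible of it).
Readings, each from a call of its own:
- current_clock(): time.
- current_joint_pos(): joint angles.
- current_qvel(): joint speeds.
- current_joint_torque(): joint torques, N m.
- current_position(): TCP position.
- current_orientation(): TCP orientation.
- current_force(): force on the tool from outside, world axes, zero at the start.
- current_torque(): the same for the moment, N m.
- current_finger_gap(): finger opening in m.
Only numpy, scipy, OpenCV 4.12 (cv2) and the standard library are available. Lean on these libraries where they do the work, as an engineer would, in place of code of your own. Each camera call takes 0.05 s, during which the arm holds its last target.

## Working session

There is one attempt and no reset: what is moved stays moved. The work goes in short steps, each a Python script; the robot and the scene stay as the last script left them, time stands still between calls to the robot, and variables do not carry over. Pictures are saved under pics/ and viewed, and the job is handed in when it is done.

```bash
mkdir -p pics; ls; python3 - <<'E'
from bench import *
import cv2,numpy as np
for n in("scene","top"):
    c=capture(n); cv2.imwrite(f"pics/{n}0.png",c["image"]); np.savez(f"pics/{n}0.npz",**c)
    print(n,c["intrinsics"].tolist(),c["R"].tolist(),c["t"].tolist())
    for q in("vial_small_mid","vial_large_mid","lever_grip","vial_clamp","dish_a","pen"):
        print(q,[(np.round(d["xy"]).tolist(),round(d["conf"],2)) for d in spot_in(n,q)])
print(current_clock())
E
```

```text
pics
scene [[558.3400787086001, 0.0, 318.97449070606984], [0.0, 558.3400787086001, 240.6100493237816], [0.0, 0.0, 1.0]] [[-0.8115438600523109, -0.5838346953003428, 0.023100038418813872], [-0.31179259610107635, 0.3992858826314089, -0.8621810488220022], [0.4941476907038481, -0.7069001573735941, -0.5060733417966625]] [0.31689922666075454, 0.285324661080956, 0.9830077674332713]
vial_small_mid [([353.0, 230.0], 0.61)]
vial_large_mid [([356.0, 256.0], 0.79), ([369.0, 189.0], 0.72), ([369.0, 221.0], 0.71), ([269.0, 291.0], 0.41)]
lever_grip [([220.0, 300.0], 0.94), ([354.0, 230.0], 0.73)]
vial_clamp [([271.0, 287.0], 0.71)]
dish_a [([330.0, 225.0], 0.74), ([348.0, 296.0], 0.71), ([269.0, 286.0], 0.43)]
pen []
top [[536.5059114802333, 0.0, 316.0362344867537], [0.0, 536.5059114802333, 241.05311746351924], [0.0, 0.0, 1.0]] [[0.02401161148546655, -0.9996991777339365, 0.004999655184373603], [-0.9871353601809122, -0.024500018982409312, -0.15799851186122854], [0.1580734740377784, -0.001141537539113309, -0.9874266928221431]] [-0.1606519801390962, 0.49134375742917785, 1.2954761641396384]
vial_small_mid [([373.0, 247.0], 0.54), ([272.0, 227.0], 0.44), ([393.0, 295.0], 0.42)]
vial_large_mid [([469.0, 204.0], 0.82), ([400.0, 250.0], 0.66), ([422.0, 256.0], 0.49), ([334.0, 270.0], 0.44)]
lever_grip [([220.0, 216.0], 0.75)]
vial_clamp [([273.0, 226.0], 0.7)]
dish_a [([290.0, 289.0], 0.78), ([393.0, 208.0], 0.66), ([396.0, 296.0], 0.62)]
pen [([394.0, 296.0], 0.52), ([422.0, 255.0], 0.32)]
0.7
```

View pics/scene0.png

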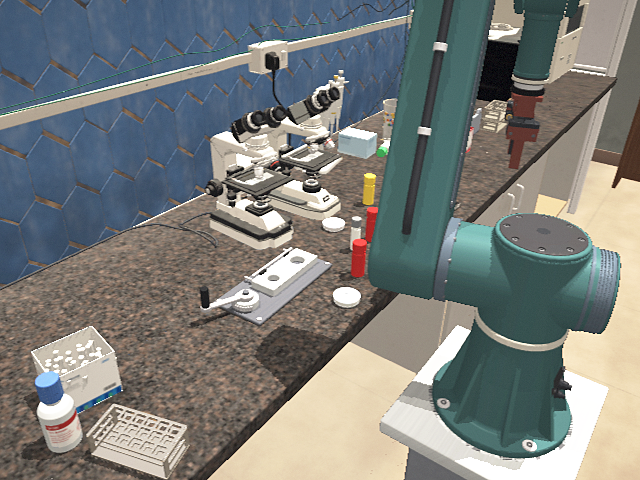

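View pics/top0.png

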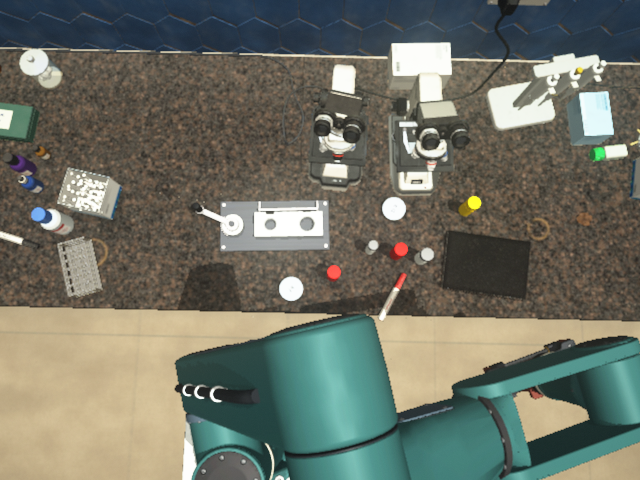

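```bash
python3 - <<'E'
import cv2
i=cv2.imread("pics/top0.png")[170:330,190:490]
cv2.imwrite("pics/top0z.png",cv2.resize(i,(800,427),interpolation=cv2.INTER_CUBIC))
i=cv2.imread("pics/scene0.png")[150:350,200:420]
cv2.imwrite("pics/scene0z.png",cv2.resize(i,(660,600),interpolation=cv2.INTER_CUBIC))
E
```

```text
(no output)
```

View pics/top0z.png

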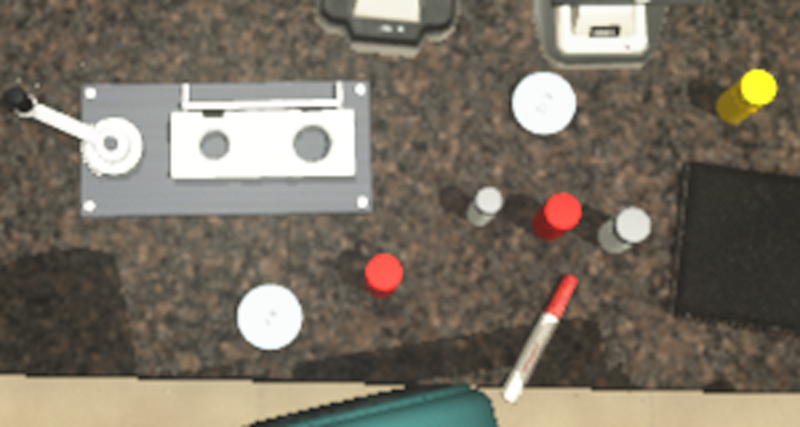

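View pics/scene0z.png

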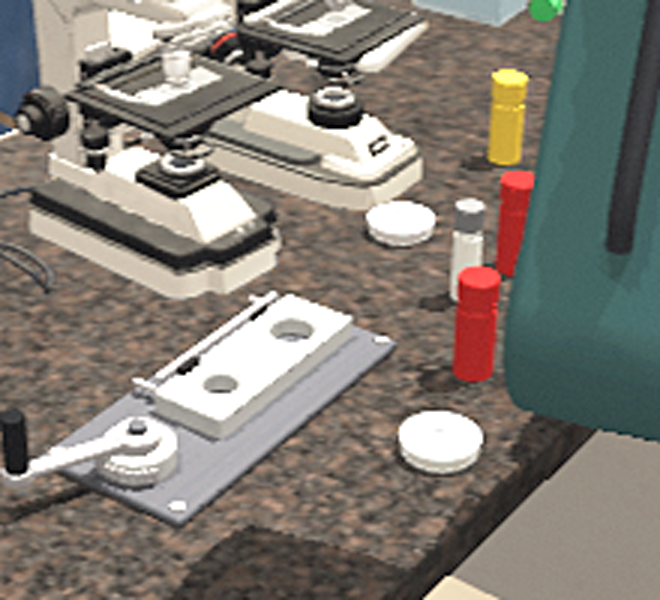

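```bash
cat > h.py <<'E'
import numpy as np,cv2
def pl(c,uv,z):
    uv=np.atleast_2d(np.asarray(uv,float)); K,R,t=c["intrinsics"],c["R"],c["t"]
    d=np.c_[uv,np.ones(len(uv))]@np.linalg.inv(K).T@R; C=-R.T@t
    s=(z-C[2])/d[:,2]; return C+d*s[:,None]
def pr(c,X):
    X=np.atleast_2d(X); p=(X@c["R"].T+c["t"])@c["intrinsics"].T; return p[:,:2]/p[:,2:]
def cloud(c):
    Z=c["range_z"]; v,u=np.mgrid[:480,:640]
    P=np.stack([u*Z,v*Z,Z],-1)@np.linalg.inv(c["intrinsics"]).T
    return (P-c["t"])@c["R"]
def ortho(c,z,x0,x1,y0,y1,res=0.0005):
    # rows: x descending; cols: y descending
    H=int(round((x1-x0)/res));W=int(round((y1-y0)/res))
    r,q=np.mgrid[:H,:W]; X=np.stack([x1-r*res,y1-q*res,np.full(r.shape,z)],-1).reshape(-1,3)
    p=pr(c,X).astype(np.float32).reshape(H,W,2)
    return cv2.remap(c["image"],p[...,0],p[...,1],cv2.INTER_CUBIC)
E
python3 - <<'E'
from h import *
c=dict(np.load("pics/top0.npz")); P=cloud(c)
for n,uv,z in [("thin",(373,246.3),.088),("thick",(426.3,255),.088),("red1",(400.5,250.5),.088),("red2",(334,272),.088),("wellS",(270.5,224.5),.026),("wellL",(307,224),.026),("grip",(197,207),.082),("piv",(231.5,224),.026),
 ("dishA",(394,208),.015),("dishB",(291,289),.015),("pen0",(381,317),.01),("pen1",(404,275),.01)]:
    print(n,pl(c,uv,z)[0].round(4),P[int(round(uv[1])),int(round(uv[0]))].round(4))
# depth-based: points with z around top
for n,(u,v) in dict(thin=(373,246),thick=(426,255)).items():
    w=P[v-14:v+15,u-14:u+15].reshape(-1,3); m=(w[:,2]>.075)&(w[:,2]<.1)
    q=w[m]; print(n,m.sum(),q.mean(0),q.min(0),q.max(0))
cv2.imwrite("pics/blk.png",ortho(c,.026,.46,.68,.03,.36,.00045))
cv2.imwrite("pics/caps.png",ortho(c,.088,.45,.6,-.32,0.0,.0004))
E
```

```text
thin [ 0.478  -0.2852  0.088 ] [ 0.4793 -0.2856  0.0846]
thick [ 0.4602 -0.4127  0.088 ] [ 0.4601 -0.412   0.088 ]
red1 [ 0.4695 -0.3511  0.088 ] [ 0.4708 -0.35    0.087 ]
red2 [ 0.414 -0.193  0.088] [ 0.4143 -0.1931  0.0848]
wellS [ 0.5367 -0.0327  0.026 ] [ 0.542  -0.0295  0.005 ]
wellL [ 0.5403 -0.1248  0.026 ] [ 0.5446 -0.1244  0.0038]
grip [0.5649 0.1426 0.082 ] [0.5647 0.1424 0.0828]
piv [0.5356 0.0658 0.026 ] [0.5325 0.0619 0.0422]
dishA [ 0.5897 -0.3462  0.015 ] [ 0.5904 -0.3467  0.012 ]
dishB [ 0.3762 -0.089   0.015 ] [ 0.3765 -0.0889  0.0116]
pen0 [ 0.3125 -0.3149  0.01  ] [ 0.3124 -0.3142  0.0156]
pen1 [ 0.4187 -0.3724  0.01  ] [ 0.418  -0.3712  0.0171]
thin 85 [ 0.48055244 -0.2859449   0.08539018] [ 0.47011978 -0.29801833  0.07689573] [ 0.49245715 -0.27368397  0.09305111]
thick 155 [ 0.46189215 -0.41469525  0.08529349] [ 0.4464083  -0.43031051  0.0752427 ] [ 0.47818532 -0.39952039  0.09125287]
```

View pics/blk.png

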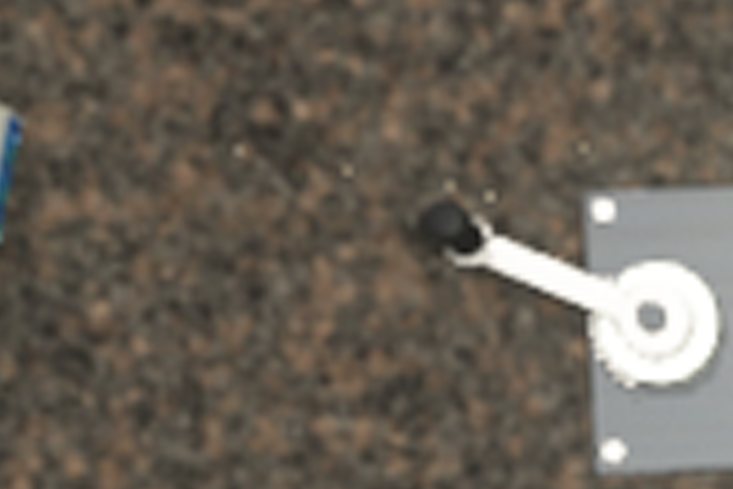

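View pics/caps.png

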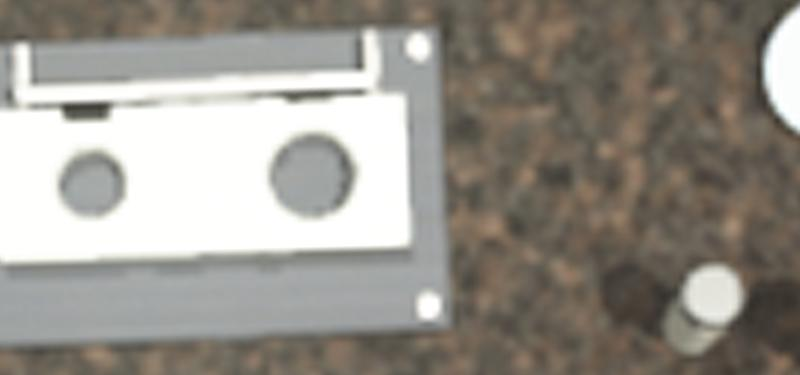

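```bash
python3 - <<'E'
from h import *
for n in("top","scene"):
    c=dict(np.load(f"pics/{n}0.npz")); print(n,-c["R"].T@c["t"])
    o=ortho(c,.026,.48,.60,-.18,.02,.00025)
    if 1:cv2.imwrite(f"pics/w_{n}.png",o)
    g=o.min(2); 
    for th in(150,180,210):
        m=(g<th).astype(np.uint8)
        cs,_=cv2.findContours(m,cv2.RETR_LIST,cv2.CHAIN_APPROX_NONE)
        for k in cs:
            a=cv2.contourArea(k)*.00025**2
            if 2e-4<a<1.6e-3:
                e=cv2.fitEllipse(k); print(th,"x",round(.60-e[0][1]*.00025,4),"y",round(.02-e[0][0]*.00025,4),np.array(e[1])*.25,"diam",2000*np.sqrt(a/np.pi))
        # block
    m=((g>190)).astype(np.uint8); m=cv2.morphologyEx(m,cv2.MORPH_OPEN,np.ones((41,41)))
    cs,_=cv2.findContours(m,cv2.RETR_EXTERNAL,cv2.CHAIN_APPROX_NONE); k=max(cs,key=cv2.contourArea); r=cv2.minAreaRect(k)
    print("rect x",.60-r[0][1]*.00025,"y",.02-r[0][0]*.00025,np.array(r[1])*.25,r[2])
E
```

```text
top [ 0.28409989 -0.14708689  1.35762253]
150 x 0.505 y -0.0867 [  6.24110746 263.83416748] diam 33.56335333670393
150 x 0.5421 y -0.1242 [30.13454437 30.70940971] diam 17.72377129528669
150 x -13.0361 y -0.4593 [   39.98568726 27092.48632812] diam 19.0815806750511
150 x 0.5905 y -0.0568 [ 19.27874184 153.84501648] diam 21.998872543989176
180 x 0.5387 y -0.0315 [26.27060127 27.27531433] diam 26.738806875112562
180 x 0.5423 y -0.1241 [34.09484482 35.12537384] diam 34.57589268601422
210 x 0.5386 y -0.0314 [28.64795876 29.36408806] diam 28.98515405938603
210 x 0.5422 y -0.124 [36.32351303 37.07125473] diam 36.66852530408204
210 x 0.5697 y -0.0305 [ 9.70234394 54.94897461] diam 19.37438859118489
210 x 0.5756 y -0.1179 [ 5.85443163 62.23520279] diam 18.041941341183296
rect x 0.5459506149291992 y -0.07695389556884766 [ 75.479599   174.82354736] 87.58534240722656
scene [-0.13961128  0.765979    0.73615516]
150 x 0.5748 y -0.0316 [11.61594963 34.74501801] diam 19.126359734584135
180 x 0.4839 y -0.1097 [ 7.68343496 77.3868103 ] diam 20.39098547955877
180 x 0.5389 y -0.0285 [24.03969574 24.83215332] diam 24.374687742862374
180 x 0.5429 y -0.1216 [29.98493004 32.85581589] diam 31.202412977667233
210 x 0.5391 y -0.0286 [25.90403938 26.46928787] diam 26.12005842832635
210 x 0.5431 y -0.1216 [33.10836792 34.30036163] diam 33.581723273432495
rect x 0.5438330688476563 y -0.07730940246582031 [ 66.48316193 174.95610046] 87.76199340820312
```

View pics/w_top.png

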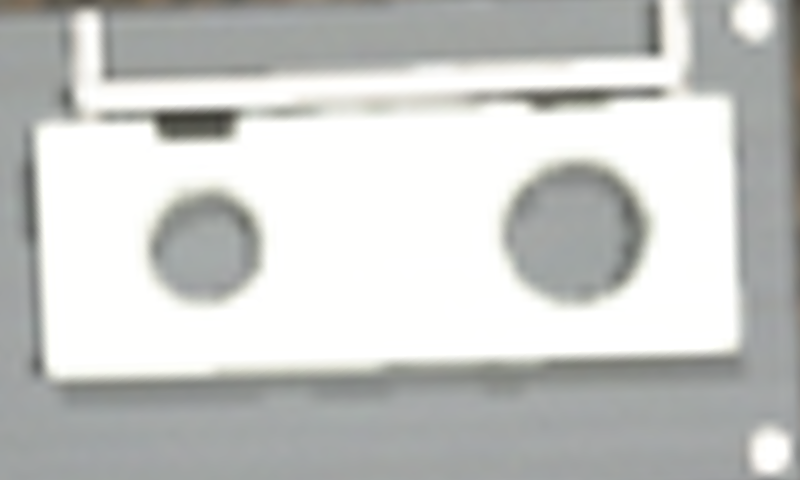

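View pics/w_scene.png

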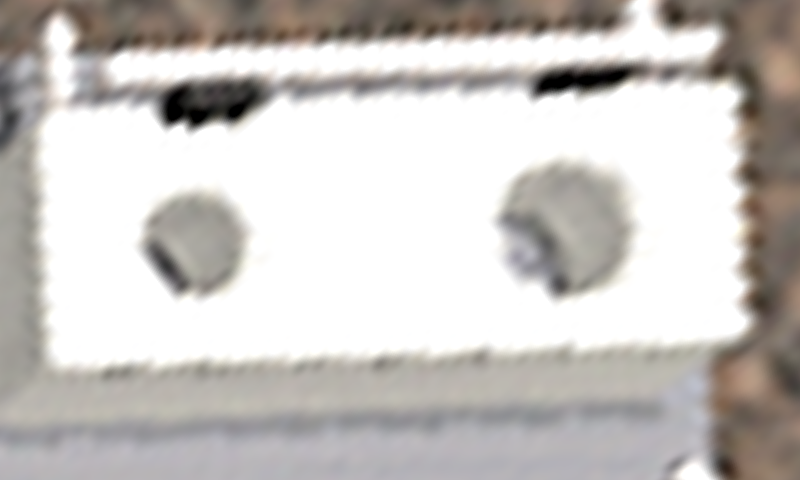

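```bash
cat >> h.py <<'E'
from scipy.spatial.transform import Rotation as Ro
def ori(psi):
    c,s=np.cos(psi),np.sin(psi)
    return Ro.from_matrix(np.array([[c,s,0],[s,-c,0],[0,0,-1]])).as_quat()
E
python3 - <<'E'
from h import *
from bench import *
c=dict(np.load("pics/top0.npz")); P=cloud(c)
for a,b in((-.45,-.25),(-.25,-.15),(-.15,-.05),(-.05,.05),(.05,.2)):
    m=(P[...,1]>a)&(P[...,1]<b)&(P[...,2]>.1)&(P[...,2]<.6)&(P[...,0]>.5)&(c["range_z"]>0)
    q=P[m]; print(a,b,len(q), q[np.argsort(q[:,0])[:3]].round(3).tolist())
a=ortho(c,.088,.42,.52,-.46,-.25,.0003)
b=ortho(c,.082,.53,.60,.10,.18,.0003)
d=ortho(c,.042,.49,.58,.02,.11,.0003)
h=max(a.shape[0],b.shape[0],d.shape[0])
cv2.imwrite("pics/caps.png",a); cv2.imwrite("pics/lev.png",np.hstack([cv2.copyMakeBorder(i,0,h-i.shape[0],0,5,0) for i in(b,d)]))
print(Ro.from_quat(current_orientation()).as_matrix().round(3).tolist(),current_finger_gap())
for nm,p,ps in (("thin",(.48,-.286,.033),0),("thin",(.48,-.286,.033),np.pi),("thick",(.461,-.414,.033),0),("well",(.539,-.03,.04),0),("lev",(.565,.143,.043),-.4),("lev4",(.497,.145,.043),.4)):
    q=inverse_kinematics(np.array(p),ori(ps)); print(nm,ps,None if q is None else np.round(q,2))
E
```

```text
-0.45 -0.25 8568 [[0.633, -0.394, 0.212], [0.634, -0.397, 0.209], [0.634, -0.402, 0.208]]
-0.25 -0.15 5231 [[0.647, -0.195, 0.21], [0.647, -0.193, 0.209], [0.648, -0.191, 0.206]]
-0.15 -0.05 1983 [[0.662, -0.132, 0.157], [0.662, -0.135, 0.156], [0.662, -0.144, 0.156]]
-0.05 0.05 1394 [[1.01, 0.015, 0.218], [1.011, 0.032, 0.151], [1.011, -0.035, 0.108]]
0.05 0.2 1986 [[1.011, 0.118, 0.107], [1.011, 0.09, 0.126], [1.011, 0.108, 0.217]]
[[0.357, -0.934, 0.0], [-0.934, -0.357, 0.0], [-0.0, -0.0, -1.0]] 0.08797300001645973
thin 0 [-0.66  0.54  1.78 -0.    0.82 -0.66]
thin 3.141592653589793 [-0.66  0.54  1.78 -0.    0.82  2.48]
thick 0 [-0.84  0.6   1.64 -0.    0.9  -0.84]
well 0 [-0.18  0.51  1.82 -0.    0.81 -0.18]
lev -0.4 [ 0.13  0.55  1.72 -0.    0.87  0.53]
lev4 0.4 [ 0.15  0.48  1.87 -0.    0.79 -0.25]
```

View pics/caps.png

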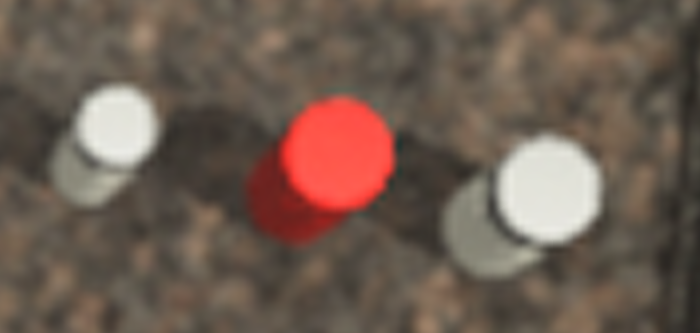

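View pics/lev.png

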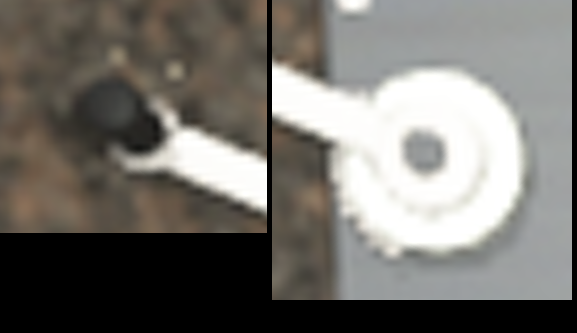

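```bash
python3 - <<'E'
from h import *
from bench import *
V=np.array([.482,-.2855]); o=ori(0)
move_ptp(np.array([*V,.18]),o)
move_gripper(.055)
print(servo_line(np.array([*V,.034]),rate=.15,contact_N=6),current_position(),current_force(),current_clock())
move_gripper(0.0); print("gap",current_finger_gap())
servo_line(np.array([*V,.17]),rate=.2)
print(current_force(),current_finger_gap(),current_clock())
c=capture("scene");cv2.imwrite("pics/s1.png",c["image"][120:340,180:440].repeat(2,0).repeat(2,1))
E
```

```text
False [ 0.48258    -0.28592872  0.03471646] [-0.43674241  0.58697695  0.20757972] 3.9583
gap 0.023609586736432948
[-0.74207813 -0.02170802 -0.07963841] 0.024008158924459892 5.3833
```

View pics/s1.png

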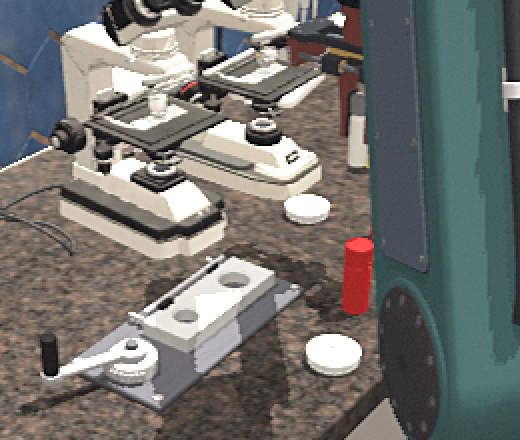

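```bash
python3 - <<'E'
from h import *
from bench import *
W=np.array([.5387,-.0313]); o=ori(0.038)
servo_line(np.array([*W,.17]),o,rate=.25)
servo_line(np.array([*W,.07]),o,rate=.15)
print(current_position(),current_clock())
for n in("scene","top"):
    c=capture(n);np.savez(f"pics/{n}2.npz",**c)
    p=pr(c,[*W,.06])[0].astype(int); print(p)
    i=c["image"][max(p[1]-75,0):p[1]+75,p[0]-100:p[0]+100]
    cv2.imwrite(f"pics/{n}2.png",cv2.resize(i,None,fx=4,fy=4,interpolation=cv2.INTER_CUBIC))
E
```

```text
[ 0.53926973 -0.03177906  0.07057062] 7.4417
[273 264]
[268 221]
```

View pics/scene2.png

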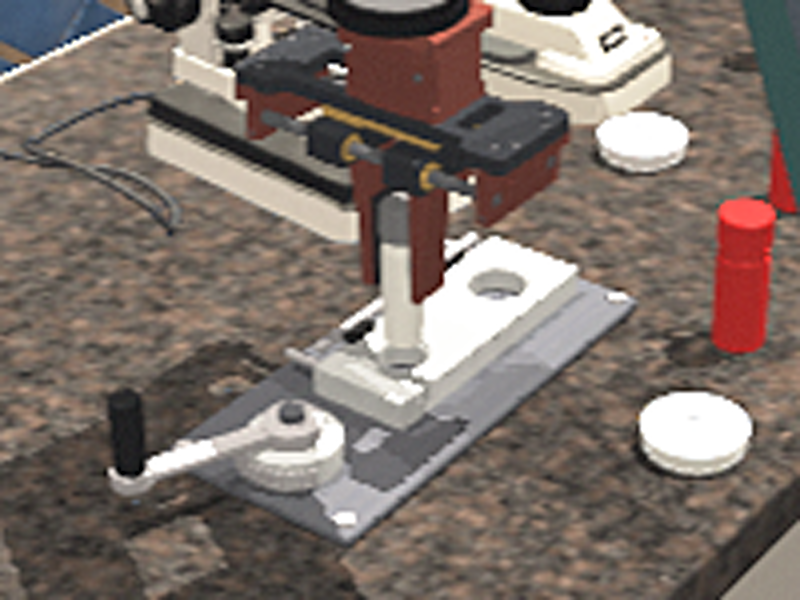

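View pics/top2.png

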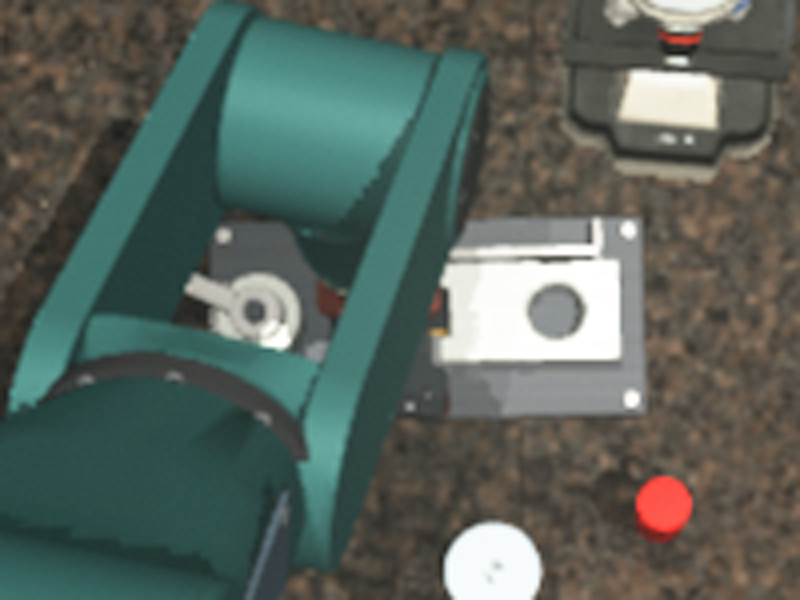

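```bash
python3 - <<'E'
from h import *
from bench import *
W=np.array([.5387,-.0313]); o=ori(0.038)
f0=current_force()
print(servo_line(np.array([*W,.0415]),o,rate=.04,contact_N=6),current_position(),current_force()-f0,current_torque(),current_clock())
for n in("scene",):
    c=capture(n);p=pr(c,[*W,.06])[0].astype(int)
    i=c["image"][max(p[1]-75,0):p[1]+75,p[0]-100:p[0]+100]
    cv2.imwrite(f"pics/{n}3.png",cv2.resize(i,None,fx=4,fy=4,interpolation=cv2.INTER_CUBIC))
E
```

```text
True [ 0.53828568 -0.03120524  0.04212314] [-1.46385974  0.34231956  4.13959984] [-0.08222213  0.03972731  0.03999428] 8.2083
```

View pics/scene3.png

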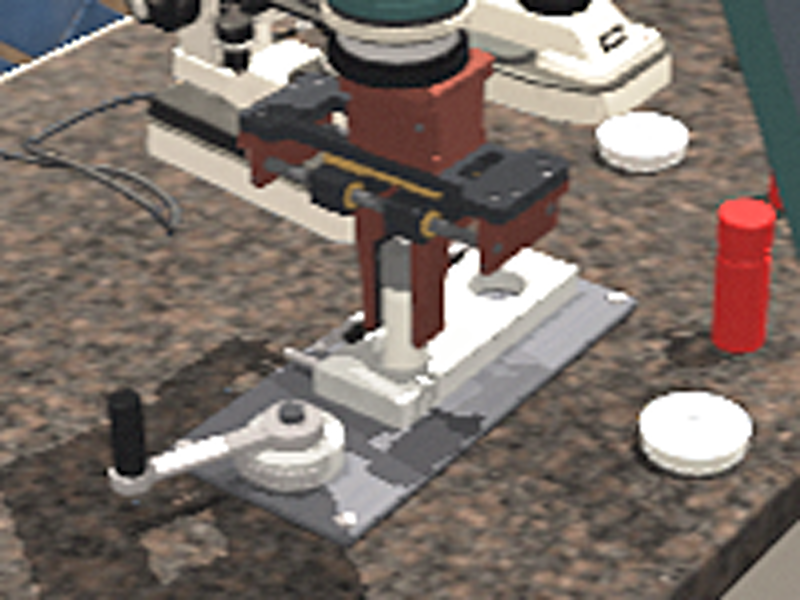

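```bash
python3 - <<'E'
from h import *
from bench import *
W=np.array([.5387,-.0313])
move_gripper(.05); servo_line(np.array([*W,.17]),rate=.2)
V=np.array([.463,-.415]); o=ori(0)
servo_line(np.array([*V,.17]),o,rate=.3)
move_gripper(.06)
c=capture("top");np.savez("pics/top4.npz",**c)
i=c["image"][170:330,190:490]
cv2.imwrite("pics/top4z.png",cv2.resize(i,(800,427),interpolation=cv2.INTER_CUBIC))
print(servo_line(np.array([*V,.034]),o,rate=.15,contact_N=6),current_position(),current_clock())
move_gripper(0.0); print("gap",current_finger_gap())
print(servo_line(np.array([*V,.17]),rate=.2),current_finger_gap(),current_force(),current_clock())
E
```

```text
False [ 0.46353118 -0.41558876  0.03480097] 12.6167
gap 0.03156697975297238
False 0.03167650407822515 [ 0.54429583 -0.57135218 -0.49162589] 14.0
```

View pics/top4z.png

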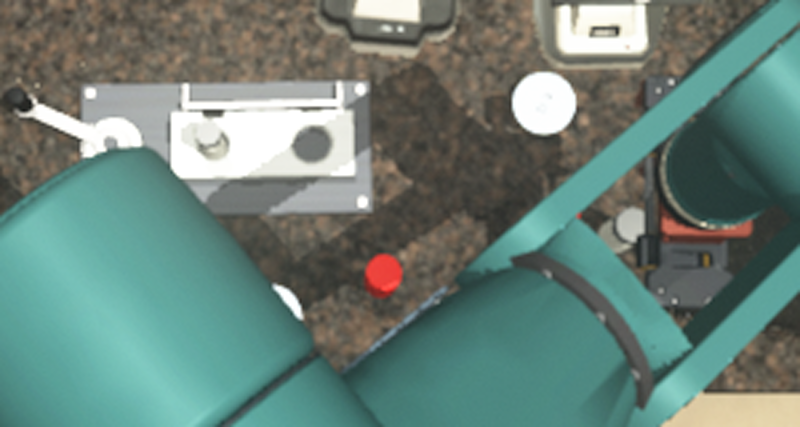

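```bash
python3 - <<'E'
from h import *
from bench import *
W=np.array([.5420,-.1239]); o=ori(0.038)
servo_line(np.array([*W,.17]),o,rate=.25)
servo_line(np.array([*W,.07]),o,rate=.15)
f0=current_force()
print(servo_line(np.array([*W,.0415]),o,rate=.04,contact_N=6),current_position(),current_force()-f0,current_clock())
c=capture("scene");p=pr(c,[*W,.06])[0].astype(int)
i=c["image"][max(p[1]-75,0):p[1]+75,p[0]-100:p[0]+100]
cv2.imwrite(f"pics/scene5.png",cv2.resize(i,None,fx=4,fy=4,interpolation=cv2.INTER_CUBIC))
E
```

```text
True [ 0.54193101 -0.12378268  0.04224675] [-0.07051163  0.11688937  5.70337177] 16.8417
```

View pics/scene5.png

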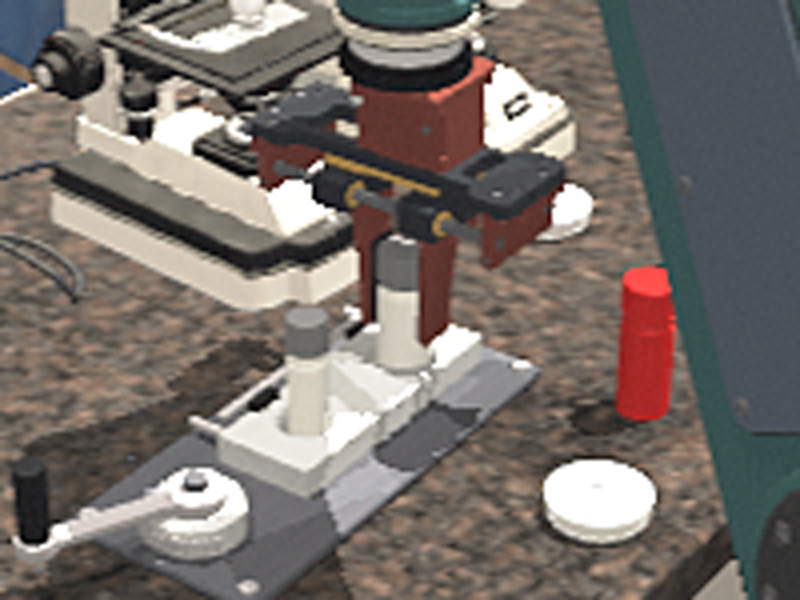

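```bash
cat >> h.py <<'E'
PIV=np.array([.5344,.0641]); A0=.038+np.arctan2(.082,.038)
def lev(q,z=.045):
    a=A0+q; return np.array([*(PIV+.0904*np.array([np.cos(a),np.sin(a)])),z]), ori(a-np.pi/2)
E
python3 - <<'E'
from h import *
from bench import *
W=np.array([.5420,-.1239])
move_gripper(.055); servo_line(np.array([*W,.19]),rate=.2)
p,o=lev(0,.19); print(p)
servo_line(p,o,rate=.25)
for n in("scene","top"):
    c=capture(n);np.savez(f"pics/{n}6.npz",**c)
    q=pr(c,[.54,0,.05])[0].astype(int)
    i=c["image"][max(q[1]-75,0):q[1]+75,q[0]-100:q[0]+100]
    cv2.imwrite(f"pics/{n}6.png",cv2.resize(i,None,fx=4,fy=4,interpolation=cv2.INTER_CUBIC))
print(servo_line(lev(0)[0],o,rate=.12,contact_N=5),current_position(),current_force(),current_clock())
E
```

```text
[0.56926619 0.14750569 0.19      ]
False [0.56993195 0.14760022 0.04570168] [ 0.09287074 -0.30805835 -0.21643394] 21.0583
```

View pics/scene6.png

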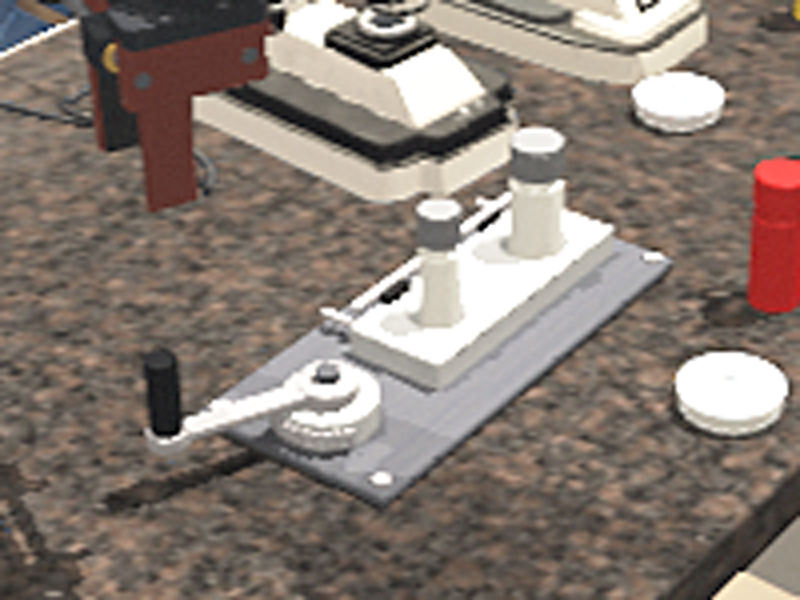

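View pics/top6.png

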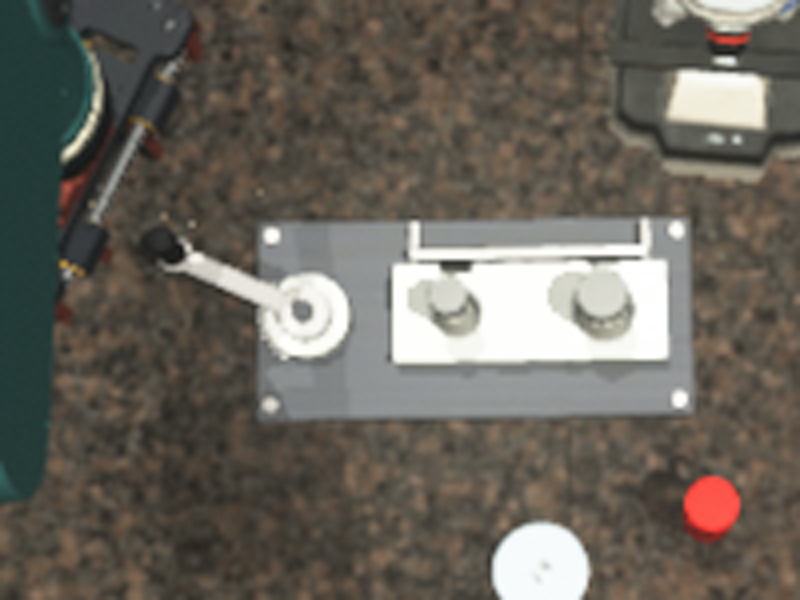

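```bash
python3 - <<'E'
from h import *
from bench import *
def est():
    p=current_position()[:2]-PIV; return round(float(np.arctan2(p[1],p[0])-A0),3),round(float(np.hypot(*p)),4)
move_gripper(0.0); print("gap",current_finger_gap(),current_force().round(1),est())
for q in np.arange(.05,.401,.05):
    p,o=lev(q); servo_line(p,o,rate=.05); f=current_force(); a=A0+q
    print(round(q,2),est(),"tan",round(float(-f[0]*np.sin(a)+f[1]*np.cos(a)),2),"rad",round(float(f[0]*np.cos(a)+f[1]*np.sin(a)),2),round(f[2],1))
print(current_finger_gap(),current_clock())
c=capture("scene")
q=pr(c,[.54,0.05,.05])[0].astype(int)
i=c["image"][max(q[1]-75,0):q[1]+75,q[0]-100:q[0]+100]
cv2.imwrite(f"pics/s7.png",cv2.resize(i,None,fx=4,fy=4,interpolation=cv2.INTER_CUBIC))
E
```

```text
gap 0.017076233363732096 [ 1.6 -1.6 -1. ] (-0.008, 0.0906)
0.05 (0.042, 0.0905) tan -4.42 rad -1.1 -0.5
0.1 (0.114, 0.0903) tan 2.47 rad -0.49 3.4
0.15 (0.155, 0.0902) tan 1.22 rad -0.78 3.7
0.2 (0.19, 0.0902) tan -2.56 rad -3.36 2.0
0.25 (0.238, 0.0901) tan -4.29 rad -5.66 1.3
0.3 (0.311, 0.0899) tan 0.69 rad -4.91 5.9
0.35 (0.355, 0.0898) tan -0.22 rad -4.63 4.0
0.4 (0.39, 0.0897) tan -2.34 rad -5.57 1.2
0.017192058484972714 23.725
```

View pics/s7.png

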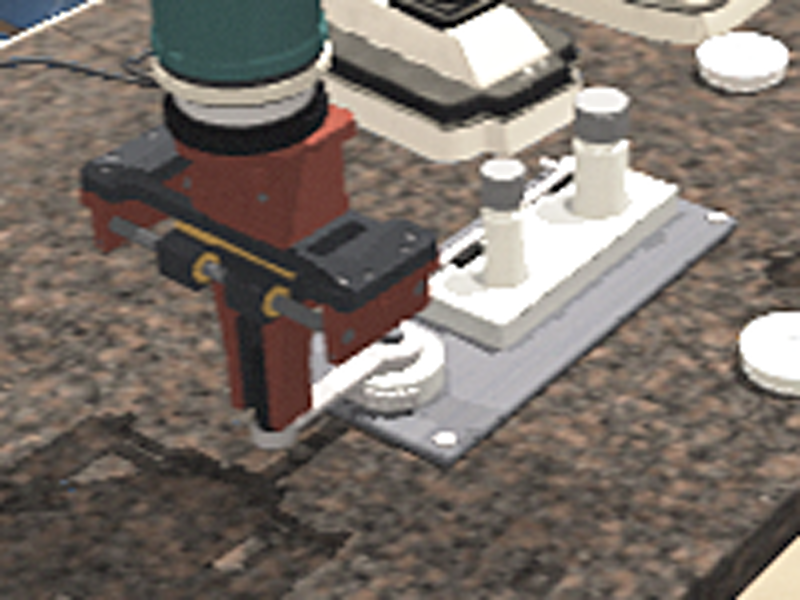

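```bash
python3 - <<'E'
from h import *
from bench import *
def est():
    p=current_position()[:2]-PIV; return round(float(np.arctan2(p[1],p[0])-A0),3),round(float(np.hypot(*p)),4)
for q in np.arange(.45,.801,.05):
    p,o=lev(q); servo_line(p,o,rate=.05); f=current_force(); a=A0+q
    print(round(q,2),est(),"tan",round(float(-f[0]*np.sin(a)+f[1]*np.cos(a)),2),"rad",round(float(f[0]*np.cos(a)+f[1]*np.sin(a)),2),round(f[2],1))
sleep(.5)
f=current_force(); print(est(),f.round(2),current_finger_gap(),current_clock())
for n in("scene","top"):
    c=capture(n);np.savez(f"pics/{n}8.npz",**c)
    q=pr(c,[.54,0.03,.05])[0].astype(int)
    i=c["image"][max(q[1]-75,0):q[1]+75,q[0]-100:q[0]+100]
    cv2.imwrite(f"pics/{n}8.png",cv2.resize(i,None,fx=4,fy=4,interpolation=cv2.INTER_CUBIC))
E
```

```text
0.45 (0.435, 0.0896) tan -4.12 rad -7.13 -0.3
0.5 (0.51, 0.0894) tan 1.09 rad -5.64 5.1
0.55 (0.553, 0.0893) tan 0.81 rad -7.5 3.4
0.6 (0.587, 0.0892) tan -2.54 rad -8.85 -0.2
0.65 (0.631, 0.0891) tan -3.58 rad -8.62 -2.6
0.7 (0.705, 0.0889) tan 3.13 rad -9.96 3.0
0.75 (0.75, 0.0888) tan 1.82 rad -10.22 1.5
0.8 (0.785, 0.0887) tan -1.66 rad -8.79 -1.6
(0.784, 0.0887) [ 5.29 -7.89 -0.91] 0.017332679169016218 26.275
```

View pics/scene8.png

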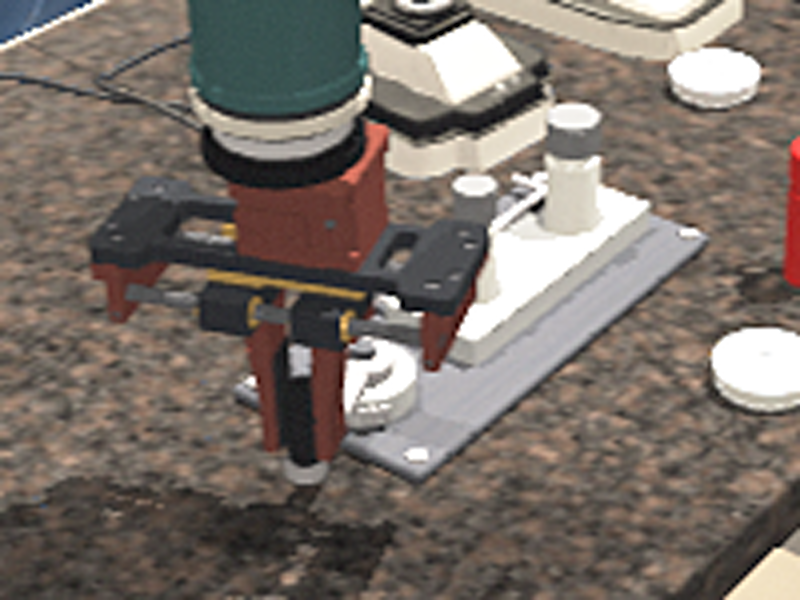

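View pics/top8.png

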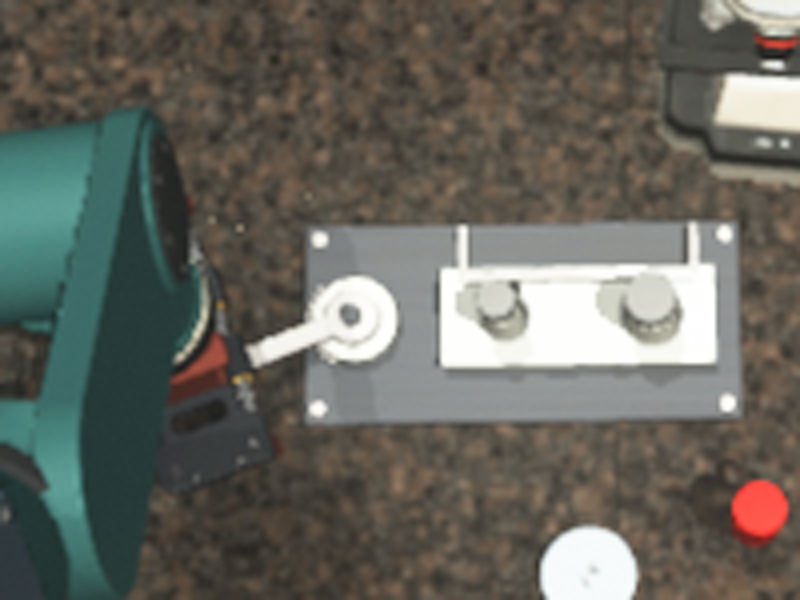

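```bash
python3 - <<'E'
from h import *
a=np.load("pics/top0.npz")["image"];b=np.load("pics/top8.npz")["image"]
cv2.imwrite("pics/cmp.png",np.vstack([cv2.resize(i[180:325,250:490],None,fx=2,fy=2) for i in(a,b)]))
E
```

```text
(no output)
```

View pics/cmp.png

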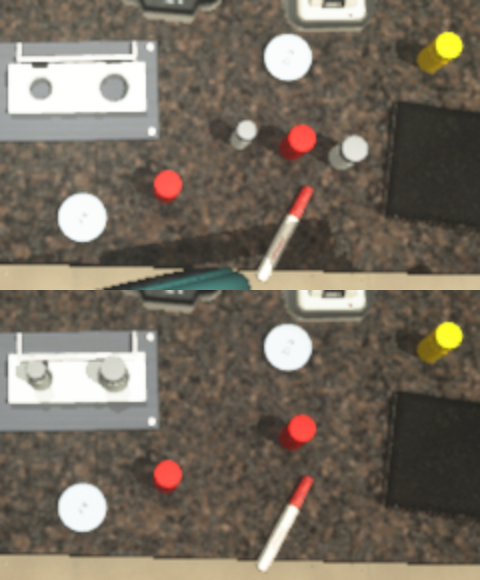

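```bash
python3 - <<'E'
from bench import *
print(current_position(),current_finger_gap(),current_force(),current_clock())
print(close_job())
E
```

```text
[0.50081965 0.14621583 0.04513668] 0.017057052625445962 [ 4.94267248 -8.44985377 -0.99390995] 26.375
the job is handed in; nothing more can be done
None
```

I put the thin vial in the narrow well and the thick vial in the wide well. Then I pulled the lever four clicks and handed the job in with the gripper still holding it, at about 26.4 s.

- **Vials:** The gripper closed to 24.0 mm and 31.7 mm, matching the thin and thick vials. Both stopped at the fully-down height. The last pictures show them upright with the jaw against the block.
- **Lever:** The force at the grip rose and flipped four times, at about 0.1, 0.3, 0.5 and 0.7 rad, so four crests were passed. I never commanded past 0.8 rad. From the gripper's position the lever is at about 0.78 rad, and the top picture gives about 0.8 rad, so they differ by about 0.02 rad.
- **Grip at the end:** The gripper was still closed on the post, with a gap of 17 mm. About 10 N of steady force remained, nearly all of it along the lever arm, probably from a small error in where I placed the pivot. About 2 N acted along the pull.
- **Other items:** The petri dishes, the pen and the red and yellow look-alikes are where they started in the before and after pictures. The pen's label shows only in the first picture. Its outline did not move, so I took that to be lighting and did not check further.

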